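# Fit the brass pull handle to the blue cupboard door

## Task

Fit the brass pull handle to the blue cupboard door on the bench: feel its two dowel lugs into the two holes drilled in the bare long stile and let it down until the back plate lies flush and fully home, either way round, then leave it there. The holes were drilled by hand and are a few millimetres off where they should be, so search by touch and do not force or drop the handle onto the fresh paint. Leave the tools and other things around it where they are.

Things in the scene. Friction and masses are not known exactly. Their poses are not given: they have to be found in the camera images.
- handle_grip (a point): Polished brass pull handle, about 0.4 kg, the same both ways round. This point: middle of its straight, flat-sided grip bar, 150 mm long (this point's x), 14 mm wide (y), 12 mm high (z, up). Posts 14 mm thick at x = -64 and +64 mm carry the bar over a back plate. It starts level on a wooden offcut, its lugs hanging free past the offcut's ends.
- handle_plate (a point): Middle of the underside of the handle's back plate, 180 (x) by 44 (y) by 5 mm thick; 42 mm straight below the grip bar's middle.
- lug_a (a point): End of one of the handle's two steel dowel lugs, which stand straight down from the plate's underside at x = -64 and +64 mm, y = 0 (128 mm apart), below the posts. Each is 10 mm in diameter and 14 mm long; its last 2.5 mm taper to 8 mm. The end is 56 mm below the grip bar's middle.
- lug_b (a point): End of the other dowel lug (at x = +64 mm of the handle).
- offcut: The loose block of pale wood under the handle, 90 x 64 x 24 mm, origin at the centre of its underside, x along its length. It may move.
- door: Blue cupboard door, 560 mm (its x) by 380 mm (its y), face up, fixed on two battens; origin at its centre at bench level, z up. An 85 mm wide frame surrounds a sunken panel. The long stiles' faces are 40 mm above the bench, the panel's 32 mm. The holes are in the bare long stile at the door's +y side; the other one carries two brass hinges.
- marked (a point): Middle of the bare stile's face (x 0, y 147.5, z 40 mm of the door), axes as the door's: where the handle was meant to sit. The two holes were drilled by hand: the pair as a whole is off from here by up to 5 mm along x and up to 5 mm along y, unknown and different every time. Their 128 mm spacing and their line along x are true; each is 64 mm from the pair's middle.
- stile_under (a point): Underside of the stile, 22 mm straight below the marked point. Each hole is 12 mm in diameter and goes straight through, so the lugs have 1 mm play all round and slide in freely. With its lugs only standing on the stile the grip bar's middle is 96 mm above the bench; with the handle fully home it is 82 mm above.
- square_mid (a point): Combination square, steel blade 230 x 25 mm with a dark head, lying on the door's panel. Middle of the blade. Leave alone.
- tape_mid (a point): Roll of cream masking tape, 90 mm diameter, 24 mm high, flat on the door's panel. Its centre. Leave alone.
- screwdriver_grip (a point): Screwdriver with orange handle, 210 mm long, on the bench. A point on its handle. Leave alone.
- hammer_grip (a point): Hammer, 270 mm long, on the bench beyond the handle. A point on its shaft. Leave alone.
- tin_mid (a point): Small steel bowl for screws, 76 mm diameter, 32 mm high, on the bench. Its centre. Leave alone.
- can_mid (a point): Closed blue paint can, 90 mm diameter, 120 mm high, on the bench. Its centre. Leave alone.
- drill_mid (a point): Green and black cordless drill lying on its side, 240 mm long with its bit, 66 mm high, on the bench. A point inside the motor housing. Leave alone.
Mind the look-alikes: they are no part of the job. What is shaped like the part that bears handle_grip but pink is not meant.

How it is judged:
By the outcome, as a careful person would: the job done as asked, in the order asked, and still so for the second after the job is handed in, with the robot touching nothing.
It also fails if it takes over 72 s, if anything falls off the work surface, if the arm or the gripper's body presses on something with over 40 N, if the wrist force passes 120 N, or if a joint passes its speed limit or range.

## Robot

A 6-joint arm with a two-finger parallel gripper is mounted at the origin on the work surface. World frame = base frame: x ahead of the robot, y to its left, z up, the work surface at z = 0. Lengths are in m, angles in rad, forces in N, time in s.
With the tool pointing down it reaches from about 0.325 to 0.775 m from the base axis. Payload 9.3 kg.
Tool frame: the origin (TCP) lies on the centre line of the jaws, within the pads' length; the fingertips stand 8 mm ahead of it and the grasp point (between the pads) lies 11 mm behind it; z points along the fingers, y is the line along which they close (so a half turn about z gives the same grasp; the last joint's range is limited). The gripper opens to 85 mm and grips with 20 to 120 N. Pads are 22 mm wide; open, the fingers measure 114 mm over their backs; the gripper's body (76 mm by 85 mm) begins 54 mm behind the grasp point. The pads swing forward as they close: fully open they stand 13 mm farther back than shut.
Start: joints at [-1.41, 0.259, 0.021, 1.334, 0, 1.418], TCP at [0.17, -0.523, 0.239] pointing down, gripper open.
Joint ranges: [-3.04, 3.04], [-0.91, 1.82], [-1.04, 1.36], [-1.92, 1.95], [-1.52, 1.45], [-3.14, 3.14]. Speed limits (rad/s): [2.22, 2.22, 2.79, 3.14, 3.14, 3.14].

## Interface

Orientations are given as a rotation vector (axis times angle).
In Python, from rig import manip, snapshot gives the robot as it stands.
- The arm moves only by the tool drive_tool, never from a script. Its argument "targets" is one flat list of numbers, 7 for each row, row after row: the turn, a rotation vector about the tool's x, y, z in degrees, then the shift along the tool's x, y, z in cm, then the opening, from 0 (shut) to 1 (fully open). A call has exactly 8 rows; each row shifts and turns the commanded pose from where the row before left it, along the tool's axes as they then stand; what a row does not reach is not made up. A row lasts 1/12 s, in which the tool goes at most 41.7 mm and 7.16 degrees, less where a joint would pass 70% of its speed; a pose out of reach is approached as far as the arm can. A call with a gripper value outside its range is refused whole. The fingers move at their own pace and stop on an object; "force" is the grip in N (left out, the last holds). Time passes only in rows, so rows that do not move let the fingers close, or fill a call up. It gives the time, the measured TCP pose, the force, the opening and the grip force at its end, in the units of the state.
- manip.read_state(): the state, without advancing time (a new reading comes with each control period).
- snapshot(name): name is "scene" or "side" or "wrist"; returns a dict with "pixels" (480x640x3 uint8, blue, green, red), "z_map" (480x640 float32, m along the optical axis (not along the pixel's ray), 0 where there is no reading), "camera_matrix" (3x3 intrinsics, pixels), "position" and "orientation" of the camera in the world. Camera axes: x right, y down, z forward; pixel columns grow to the right and rows downward; lengths in m; the calibration is good to about 2 mm. A picture is of the moment at which its call begins.
- manip.close_job(): hands the job in; it is judged then, once.
The state is a dict: "time_s": time; "joint_pos": joint angles; "dq": joint speeds; "joint_torque": joint torques, N m; "eef_pos": TCP position; "ee_rot": TCP orientation; "ft_force": force on the tool from outside, world axes, zero at the start; "wrist_torque": the same for the moment, N m; "gripper_width": finger opening in m; "grip_force": force on a finger pad.
Only numpy, scipy, OpenCV 4.12 (cv2) and the standard library are available. Lean on these libraries where they do the work, as an engineer would, in place of code of your own. Each camera call takes 0.05 s, during which the arm holds its last target. There are 200 camera calls.

## Working session

There is one attempt and no reset: what is moved stays moved. The work goes in short steps, Python scripts to look and compute and a tool call to move; the robot and the scene stay as the last step left them, time stands still between calls to the robot, and variables do not carry over. Pictures are saved under pics/ and viewed, at most 10 in all, crops included, and the job is handed in when it is done.

Besides the shell and the picture viewer there is one more tool, called after "Call:" by a JSON object that holds its "fn" and its "kwargs", one argument or row to a line. drive_tool: Moves the arm, as the interface text tells. Its arguments: {"type":"object","properties":{"targets":{"type":"array"},"force":{"type":"number"}},"required":["targets"]}

```bash
mkdir -p pics; ls; cat > h.py <<'E'
import numpy as np, cv2
from scipy.spatial.transform import Rotation as R
from rig import manip, snapshot
def rot(o):
    o=np.array(o,float)
    return o if o.shape==(3,3) else (R.from_rotvec(o).as_matrix() if o.size==3 else R.from_quat(o).as_matrix())
def cloud(s):
    K=np.array(s["camera_matrix"]);z=s["z_map"];v,u=np.mgrid[:480,:640]
    P=np.stack([(u-K[0,2])/K[0,0]*z,(v-K[1,2])/K[1,1]*z,z],-1)
    W=P@rot(s["orientation"]).T+np.array(s["position"]);W[z==0]=np.nan
    return W
E
python3 - <<'E'
from h import *
import pickle
for n in ("scene","side"):
    s=snapshot(n);cv2.imwrite(f"pics/{n}0.png",s["pixels"]);pickle.dump(s,open(n+"0.pkl","wb"));print(n,s["position"],s["orientation"])
st=manip.read_state();print({k:np.round(v,3) for k,v in st.items()})
E
```

```text
pics
scene [1.35672394 0.14803843 1.3698547 ] [-1.82955359 -1.97638008  0.61005619]
side [-0.65144868  0.26789788  1.73858195] [-1.75335537  2.00700994 -0.65837953]
{'time_s': np.float64(0.1), 'joint_pos': array([-1.41 ,  0.259,  0.021,  1.334,  0.   ,  1.418]), 'dq': array([ 0.001, -0.002,  0.002,  0.002, -0.001,  0.   ]), 'joint_torque': array([ 5.0000e-03, -5.5669e+01,  3.4507e+01,  1.2000e-02, -0.0000e+00,
        0.0000e+00]), 'eef_pos': array([ 0.17 , -0.523,  0.239]), 'ee_rot': array([-3.102, -0.491, -0.   ]), 'ft_force': array([ 0.085,  0.315, -0.271]), 'wrist_torque': array([ 0.008,  0.027, -0.006]), 'grip_force': np.float64(0.0), 'gripper_width': np.float64(0.085)}
```

View pics/scene0.png

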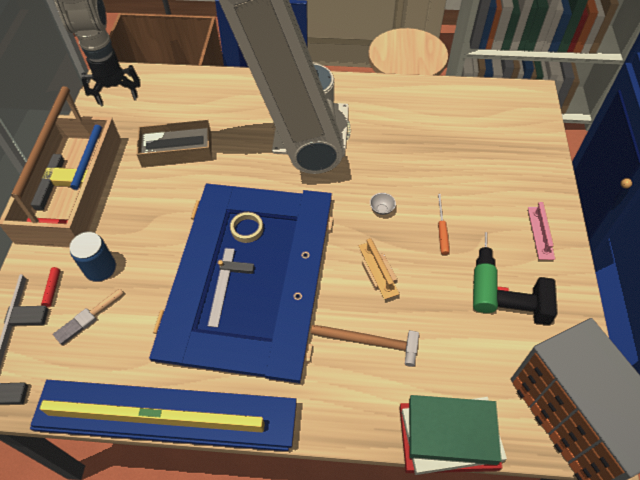

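View pics/side0.png

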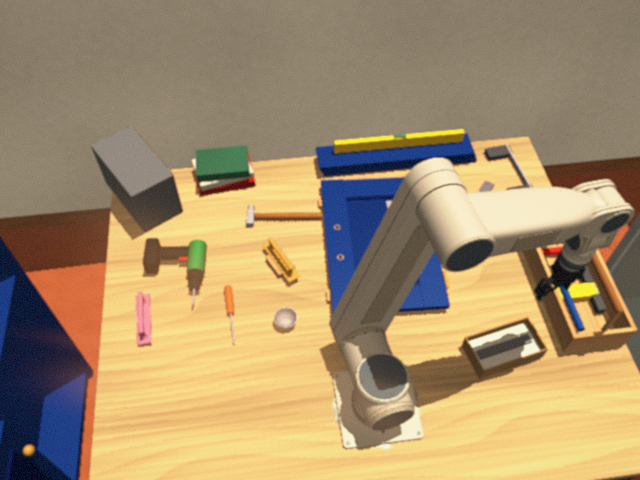

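The scene view shows the brass handle on its offcut at about (379,268), the pink look-alike at (541,232), and the two holes in the right-hand stile at (305,255) and (297,296). The hammer shaft is at (315–410,330–345). In the side view the handle is at (281,260) and the holes are at (337,227) and (340,257).

```bash
python3 - <<'E'
from h import *
import pickle
for n,(u0,u1,v0,v1) in (("scene",(350,405,230,305)),("side",(255,305,230,290))):
    s=pickle.load(open(n+"0.pkl","rb"));W=cloud(s)
    w=W[v0:v1,u0:u1].reshape(-1,3);w=w[np.isfinite(w[:,2])]
    hist=np.histogram(w[:,2],bins=np.arange(-.01,.12,.01));print(n,hist[0])
    t=w[(w[:,2]>.068)&(w[:,2]<.1)]
    (c,sz,a)=cv2.minAreaRect((t[:,:2]*1000).astype(np.float32));print("bar",len(t),c,sz,a,np.percentile(t[:,2],[5,50,95]))
    b=s["pixels"].astype(int)
    door=(b[...,0]>b[...,2]*1.6+15)&(W[...,2]>.034)&(W[...,2]<.046)&(abs(W[...,0]-.5)<.35)&(abs(W[...,1]-.0)<.4)
    q=(W[door][:,:2]*1000).astype(np.float32);print("door",len(q),cv2.minAreaRect(q))
    for (u,v) in ([(305,255),(297,296)] if n=="scene" else [(337,227),(340,257)]):
        print(u,v); 
        K=np.array(s["camera_matrix"]);o=np.array(s["position"])
        # non-blue blob near
        m=~(b[...,0]>b[...,2]*1.6+15);mm=np.zeros_like(m);mm[v-8:v+9,u-8:u+9]=m[v-8:v+9,u-8:u+9]
        vv,uu=np.nonzero(mm);d=rot(s["orientation"])@np.array([(uu.mean()-K[0,2])/K[0,0],(vv.mean()-K[1,2])/K[1,1],1])
        p=o+d*(.04-o[2])/d[2];print(len(uu),uu.mean(),vv.mean(),p.round(4))
E
```

```text
scene [1519 1368   59  600  237   18   12  119  167    0    0    0]
bar 220 (537.6420288085938, 228.9071044921875) (149.58285522460938, 15.509041786193848) 24.13144302368164 [0.06858095 0.07189256 0.07646845]
door 17096 ((567.11572265625, -121.20516967773438), (377.7863464355469, 574.1626586914062), 86.21919250488281)
305 255
57 305.0175438596491 254.49122807017545 [0.512  0.0284 0.04  ]
297 296
64 297.25 295.734375 [0.6403 0.0199 0.04  ]
side [ 813 1303  141  275  228   28    7   62  104   12    0    0]
bar 142 (535.4322509765625, 227.4494171142578) (155.28636169433594, 15.009273529052734) 24.282804489135742 [0.06841602 0.07357634 0.08091024]
door 4598 ((568.1419067382812, -122.90505981445312), (375.04559326171875, 560.9873046875), 86.2719955444336)
337 227
44 336.75 226.72727272727272 [0.643  0.0178 0.04  ]
340 257
50 339.96 256.94 [0.5142 0.0265 0.04  ]
```

```bash
cat >> h.py <<'E'
def plan(target,yaw,N,dyaw=None,per=None):
    "rows to world target (TCP) with tool x at yaw deg, tool down; world yaw change split over N rows"
    st=manip.read_state();p=np.array(st["eef_pos"]);M=rot(st["ee_rot"])
    y0=np.degrees(np.arctan2(M[1,0],M[0,0]))
    d=(yaw-y0) if dyaw is None else dyaw
    if dyaw is None: d=(d+180)%360-180
    step=(np.array(target)-p)/N
    print("from",p.round(4),"yaw",round(y0,2),"tilt",np.degrees(M[:2,2]).round(2),"dyaw",round(d,2))
    for i in range(N):
        s=M.T@step*100
        print([0,0,round(-d/N,2),*s.round(2)]); M=M@R.from_rotvec([0,0,-np.radians(d/N)]).as_matrix()
E
python3 - <<'E'
from h import *
plan([.537,.228,.21],0,24,dyaw=168)
E
```

```text
from [ 0.1698 -0.5229  0.2387] yaw 17.98 tilt [-0.01  0.07] dyaw 168
[0, 0, -7.0, np.float64(2.42), np.float64(-2.5), np.float64(0.12)]
[0, 0, -7.0, np.float64(2.71), np.float64(-2.19), np.float64(0.12)]
[0, 0, -7.0, np.float64(2.96), np.float64(-1.84), np.float64(0.12)]
[0, 0, -7.0, np.float64(3.16), np.float64(-1.47), np.float64(0.12)]
[0, 0, -7.0, np.float64(3.31), np.float64(-1.07), np.float64(0.12)]
[0, 0, -7.0, np.float64(3.42), np.float64(-0.66), np.float64(0.12)]
[0, 0, -7.0, np.float64(3.47), np.float64(-0.24), np.float64(0.12)]
[0, 0, -7.0, np.float64(3.48), np.float64(0.19), np.float64(0.12)]
[0, 0, -7.0, np.float64(3.43), np.float64(0.61), np.float64(0.12)]
[0, 0, -7.0, np.float64(3.33), np.float64(1.02), np.float64(0.12)]
[0, 0, -7.0, np.float64(3.18), np.float64(1.42), np.float64(0.12)]
[0, 0, -7.0, np.float64(2.98), np.float64(1.8), np.float64(0.12)]
[0, 0, -7.0, np.float64(2.74), np.float64(2.15), np.float64(0.12)]
[0, 0, -7.0, np.float64(2.46), np.float64(2.46), np.float64(0.12)]
[0, 0, -7.0, np.float64(2.14), np.float64(2.75), np.float64(0.12)]
[0, 0, -7.0, np.float64(1.79), np.float64(2.99), np.float64(0.12)]
[0, 0, -7.0, np.float64(1.41), np.float64(3.18), np.float64(0.12)]
[0, 0, -7.0, np.float64(1.02), np.float64(3.33), np.float64(0.12)]
[0, 0, -7.0, np.float64(0.6), np.float64(3.43), np.float64(0.12)]
[0, 0, -7.0, np.float64(0.18), np.float64(3.48), np.float64(0.12)]
[0, 0, -7.0, np.float64(-0.25), np.float64(3.47), np.float64(0.12)]
[0, 0, -7.0, np.float64(-0.67), np.float64(3.42), np.float64(0.12)]
[0, 0, -7.0, np.float64(-1.08), np.float64(3.31), np.float64(0.12)]
[0, 0, -7.0, np.float64(-1.47), np.float64(3.16), np.float64(0.12)]
```

Call:
{"fn": "drive_tool", "kwargs": {
  "targets": [0, 0, -7, 2.4, -2.5, 0.1, 1, 0, 0, -7, 2.7, -2.2, 0.1, 1, 0, 0, -7, 3.0, -1.8, 0.1, 1, 0, 0, -7, 3.2, -1.5, 0.1, 1, 0, 0, -7, 3.3, -1.1, 0.1, 1, 0, 0, -7, 3.4, -0.7, 0.1, 1, 0, 0, -7, 3.5, -0.2, 0.1, 1, 0, 0, -7, 3.5, 0.2, 0.1, 1]
}}

```text
time_s: 0.77
eef_pos: [0.2928, -0.2705, 0.2311]
ee_rot: [-2.504, -1.897, -0.0]
ft_force: [-0.2, -0.3, -0.6]
gripper_width: 0.0851
grip_force: 0.0
```

Call:
{"fn": "drive_tool", "kwargs": {
  "targets": [0, 0, -7, 3.4, 0.6, 0.1, 1, 0, 0, -7, 3.3, 1.0, 0.1, 1, 0, 0, -7, 3.2, 1.4, 0.1, 1, 0, 0, -7, 3.0, 1.8, 0.1, 1, 0, 0, -7, 2.7, 2.1, 0.1, 1, 0, 0, -7, 2.5, 2.5, 0.1, 1, 0, 0, -7, 2.1, 2.7, 0.1, 1, 0, 0, -7, 1.8, 3.0, 0.1, 1]
}}

```text
time_s: 1.43
eef_pos: [0.4144, -0.0207, 0.2232]
ee_rot: [1.319, 2.851, -0.0]
ft_force: [0.5, -0.8, 0.1]
gripper_width: 0.0852
grip_force: 0.0
```

Call:
{"fn": "drive_tool", "kwargs": {
  "targets": [0, 0, -7, 1.4, 3.2, 0.1, 1, 0, 0, -7, 1.0, 3.3, 0.1, 1, 0, 0, -7, 0.6, 3.4, 0.1, 1, 0, 0, -7, 0.2, 3.5, 0.1, 1, 0, 0, -7, -0.2, 3.5, 0.1, 1, 0, 0, -7, -0.7, 3.4, 0.1, 1, 0, 0, -7, -1.1, 3.3, 0.1, 1, 0, 0, -7, -1.5, 3.2, 0.1, 1]
}}

```text
time_s: 2.1
eef_pos: [0.5372, 0.2297, 0.2148]
ee_rot: [0.174, -3.136, 0.0]
ft_force: [0.9, -0.7, -0.1]
gripper_width: 0.0852
grip_force: 0.0
```

```bash
python3 - <<'E'
from h import *
plan([.537,.228,.19],204.2,8)
print(manip.read_state()["joint_pos"].round(2), manip.read_state()["ft_force"])
E
```

```text
from [0.5372 0.2297 0.2148] yaw -173.66 tilt [-0.03 -0.01] dyaw 17.86
[0, 0, np.float64(-2.23), np.float64(0.0), np.float64(-0.02), np.float64(0.31)]
[0, 0, np.float64(-2.23), np.float64(0.01), np.float64(-0.02), np.float64(0.31)]
[0, 0, np.float64(-2.23), np.float64(0.01), np.float64(-0.02), np.float64(0.31)]
[0, 0, np.float64(-2.23), np.float64(0.01), np.float64(-0.02), np.float64(0.31)]
[0, 0, np.float64(-2.23), np.float64(0.01), np.float64(-0.02), np.float64(0.31)]
[0, 0, np.float64(-2.23), np.float64(0.01), np.float64(-0.02), np.float64(0.31)]
[0, 0, np.float64(-2.23), np.float64(0.01), np.float64(-0.02), np.float64(0.31)]
[0, 0, np.float64(-2.23), np.float64(0.01), np.float64(-0.02), np.float64(0.31)]
[ 0.26  0.33  0.05  1.3  -0.    0.15] [ 0.90096395 -0.66391413 -0.14628003]
```

Call:
{"fn": "drive_tool", "kwargs": {
  "targets": [0, 0, -2.5, 0, 0, 0.3, 1, 0, 0, -2.5, 0, 0, 0.3, 1, 0, 0, -2.5, 0, 0, 0.3, 1, 0, 0, -2.5, 0, 0, 0.3, 1, 0, 0, -2.5, 0, 0, 0.3, 1, 0, 0, -2.5, 0, 0, 0.3, 1, 0, 0, -2.9, 0, 0, 0.3, 1, 0, 0, 0, 0, 0, 0, 1]
}}

```text
time_s: 2.77
eef_pos: [0.5365, 0.2278, 0.1933]
ee_rot: [0.653, -3.071, 0.0]
ft_force: [0.4, 0.3, 1.3]
gripper_width: 0.0858
grip_force: 0.0
```

```bash
python3 - <<'E'
from h import *
s=snapshot("wrist");cv2.imwrite("pics/w1.png",s["pixels"]);W=cloud(s)
print(s["position"],np.nanpercentile(W[...,2],[1,50,99]))
m=(W[...,2]>.066)&(W[...,2]<.08)&(np.hypot(W[...,0]-.537,W[...,1]-.228)<.1)
t=W[m];print("bar",len(t),cv2.minAreaRect((t[:,:2]*1000).astype(np.float32)),np.percentile(t[:,2],[5,50,95]))
plan([.537,.228,.055],204.2,8)
E
```

```text
[0.47215583 0.20136647 0.32809973] [-0.00136468  0.01073036  0.2857578 ]
bar 3112 ((533.6041259765625, 230.1622772216797), (149.1742706298828, 13.58635425567627), 24.529367446899414) [0.07004115 0.07190294 0.07317181]
from [0.5366 0.2278 0.1937] yaw -156.16 tilt [-0.07 -0.02] dyaw 0.36
[0, 0, np.float64(-0.05), np.float64(-0.01), np.float64(-0.0), np.float64(1.73)]
[0, 0, np.float64(-0.05), np.float64(-0.01), np.float64(-0.0), np.float64(1.73)]
[0, 0, np.float64(-0.05), np.float64(-0.01), np.float64(-0.0), np.float64(1.73)]
[0, 0, np.float64(-0.05), np.float64(-0.01), np.float64(-0.0), np.float64(1.73)]
[0, 0, np.float64(-0.05), np.float64(-0.01), np.float64(-0.0), np.float64(1.73)]
[0, 0, np.float64(-0.05), np.float64(-0.01), np.float64(-0.0), np.float64(1.73)]
[0, 0, np.float64(-0.05), np.float64(-0.01), np.float64(-0.0), np.float64(1.73)]
[0, 0, np.float64(-0.05), np.float64(-0.01), np.float64(-0.0), np.float64(1.73)]
```

View pics/w1.png

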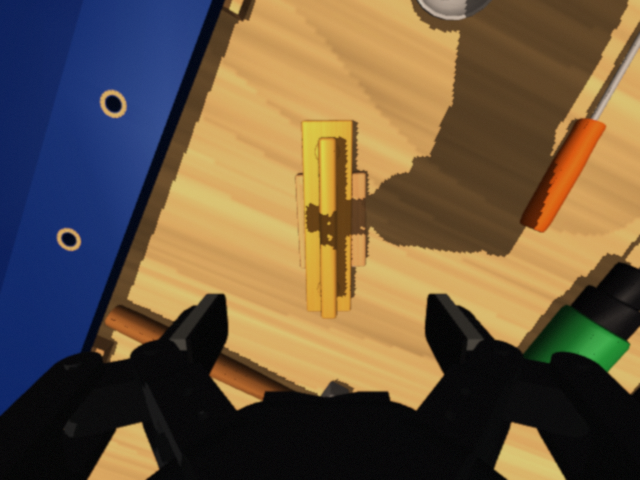

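Wrist view: the handle is at (328,225) between the open jaws, and the two ringed holes are at (113,104) and (68,239). Descending over the bar.

Call:
{"fn": "drive_tool", "kwargs": {
  "targets": [0, 0, -0.7, 0.1, 0.25, 2.0, 1, 0, 0, 0, 0, 0, 2.5, 1, 0, 0, 0, 0, 0, 2.5, 1, 0, 0, 0, 0, 0, 2.5, 1, 0, 0, 0, 0, 0, 2.0, 1, 0, 0, 0, 0, 0, 1.4, 1, 0, 0, 0, 0, 0, 0.9, 1, 0, 0, 0, 0, 0, 0, 1],
  "force": 25
}}

```text
time_s: 3.48
eef_pos: [0.5341, 0.2295, 0.0546]
ee_rot: [0.666, -3.067, 0.0]
ft_force: [-0.3, 0.1, 0.0]
gripper_width: 0.0854
grip_force: 0.0
```

Call:
{"fn": "drive_tool", "kwargs": {
  "targets": [0, 0, 0, 0, 0, 0, 0.6, 0, 0, 0, 0, 0, 0, 0.3, 0, 0, 0, 0, 0, 0, 0.25, 0, 0, 0, 0, 0, 0, 0.2, 0, 0, 0, 0, 0, 0, 0.15, 0, 0, 0, 0, 0, 0, 0.1, 0, 0, 0, 0, 0, 0, 0, 0, 0, 0, 0, 0, 0, 0],
  "force": 40
}}

```text
time_s: 4.15
eef_pos: [0.5353, 0.2297, 0.0567]
ee_rot: [-0.668, 3.069, -0.0]
ft_force: [-0.8, -1.2, 3.9]
gripper_width: 0.0133
grip_force: 44.6
```

Call:
{"fn": "drive_tool", "kwargs": {
  "targets": [0, 0, 0, 0, 0, 0, 0, 0, 0, 0, 0, 0, -0.5, 0, 0, 0, 0, 0, 0, -1.0, 0, 0, 0, 0, 0, 0, -1.5, 0, 0, 0, 0, 0, 0, -2.0, 0, 0, 0, 0, 0, 0, -2.0, 0, 0, 0, 0, 0, 0, -1.0, 0, 0, 0, 0, 0, 0, 0, 0],
  "force": 70
}}

```text
time_s: 4.82
eef_pos: [0.5359, 0.2302, 0.1388]
ee_rot: [-0.668, 3.066, 0.001]
ft_force: [0.1, 0.7, -3.6]
gripper_width: 0.0128
grip_force: 69.2
```

```bash
python3 - <<'E'
from h import *
s=snapshot("wrist");cv2.imwrite("pics/w2.png",s["pixels"]);W=cloud(s)
st=manip.read_state();M=rot(st["ee_rot"]);p=st["eef_pos"]
T=(W-p)@M   # tool frame
b=s["pixels"].astype(int)
br=(b[...,2]>b[...,0]*1.7+20)&(b[...,2]>90)
for nm,lo,hi in(("bar",-.022,-.012),("plate",.018,.034)):
    m=br&(T[...,2]>lo)&(T[...,2]<hi)&(abs(T[...,0])<.12)&(abs(T[...,1])<.04)
    t=T[m]*1000;print(nm,len(t),t[:,0].min(),t[:,0].max(),cv2.minAreaRect(t[:,:2].astype(np.float32)),np.median(t[:,2]))
    # slope of z along x: pitch
    print(np.polyfit(t[:,0],t[:,2],1))
np.save("w2.npy",W)
print(st["eef_pos"],st["ft_force"],st["wrist_torque"])
E
```

```text
bar 8957 -35.81485120679022 75.43316202906503 ((19.81336212158203, -4.277162551879883), (111.25758361816406, 26.73349952697754), 0.10842740535736084) -17.008965465862975
[ 5.51612441e-03 -1.70628088e+01]
plate 11067 -70.13530089593553 90.180795007827 ((10.019256591796875, 1.58758544921875), (44.160308837890625, 160.29336547851562), 89.95575714111328) 25.869519799253766
[4.14774765e-03 2.56475416e+01]
[0.53526124 0.22999617 0.13708804] [ 0.29240453  0.44214428 -3.88118753] [-0.01758982  0.02465223 -0.02102858]
```

View pics/w2.png

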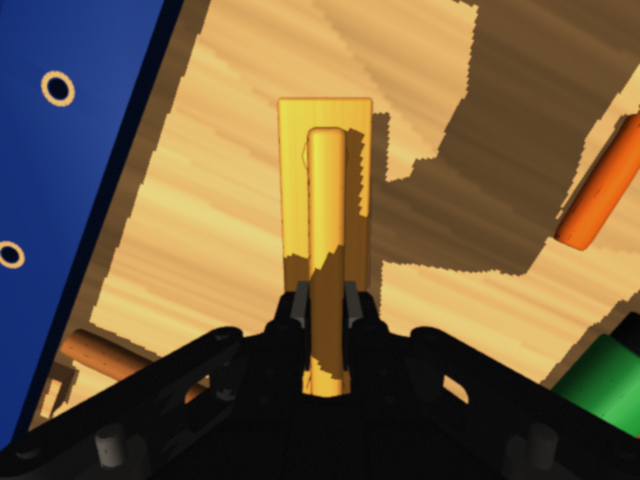

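The handle is held straight and centred: plate end at (325,98), bar up the middle at x≈328. The holes are at (58,89) and (10,255). Next step: locate the holes from this view too.

```bash
cat >> h.py <<'E'
def holes(img,W,guess,r,K,o,Rm):
    out=[]
    b=img.astype(int)
    for u,v in guess:
        m=(~(b[...,0]>b[...,2]*1.6+15)).astype(np.uint8);mm=np.zeros_like(m)
        a,c=max(v-r,0),max(u-r,0);mm[a:v+r+1,c:u+r+1]=m[a:v+r+1,c:u+r+1]
        cs,_=cv2.findContours(mm,cv2.RETR_EXTERNAL,cv2.CHAIN_APPROX_NONE);e=cv2.fitEllipse(max(cs,key=len))
        (x,y)=e[0];d=Rm@np.array([(x-K[0,2])/K[0,0],(y-K[1,2])/K[1,1],1])
        out.append(o+d*(.04-o[2])/d[2]);print(e,out[-1].round(4))
    A=np.array(out);dd=A[1]-A[0];print("mid",A.mean(0).round(4),"len",np.linalg.norm(dd).round(4),"yaw",np.degrees(np.arctan2(dd[1],dd[0])).round(2))
    return A
E
python3 - <<'E'
from h import *
s=snapshot("wrist");K=np.array(s["camera_matrix"]);A=holes(s["pixels"],None,[(58,89),(11,255)],20,K,s["position"],rot(s["orientation"]))
W=cloud(s);print("stile z",np.nanmedian(W[20:140,20:110,2]))
plan([.577,.0232,.125],176.2,8)
E
```

```text
((55.68177032470703, 89.16323852539062), (31.657608032226562, 39.1275520324707), 141.4188232421875) [0.5116 0.0308 0.04  ]
((9.378061294555664, 256.6422119140625), (22.842836380004883, 28.5677490234375), 148.32652282714844) [0.6393 0.024  0.04  ]
mid [0.5755 0.0274 0.04  ] len 0.1278 yaw -3.04
stile z 0.04006331854616067
from [0.5347 0.2298 0.136 ] yaw -155.42 tilt [-0.01  0.  ] dyaw -28.38
[0, 0, np.float64(3.55), np.float64(0.59), np.float64(-2.57), np.float64(0.14)]
[0, 0, np.float64(3.55), np.float64(0.43), np.float64(-2.6), np.float64(0.14)]
[0, 0, np.float64(3.55), np.float64(0.27), np.float64(-2.62), np.float64(0.14)]
[0, 0, np.float64(3.55), np.float64(0.11), np.float64(-2.63), np.float64(0.14)]
[0, 0, np.float64(3.55), np.float64(-0.05), np.float64(-2.64), np.float64(0.14)]
[0, 0, np.float64(3.55), np.float64(-0.22), np.float64(-2.63), np.float64(0.14)]
[0, 0, np.float64(3.55), np.float64(-0.38), np.float64(-2.61), np.float64(0.14)]
[0, 0, np.float64(3.55), np.float64(-0.54), np.float64(-2.58), np.float64(0.14)]
```

```bash
python3 - <<'E'
from h import *
plan([.580,.0847,.125],176.2,8)
E
```

```text
from [0.5347 0.2298 0.136 ] yaw -155.42 tilt [-0.01  0.  ] dyaw -28.38
[0, 0, np.float64(3.55), np.float64(0.24), np.float64(-1.88), np.float64(0.14)]
[0, 0, np.float64(3.55), np.float64(0.12), np.float64(-1.9), np.float64(0.14)]
[0, 0, np.float64(3.55), np.float64(0.01), np.float64(-1.9), np.float64(0.14)]
[0, 0, np.float64(3.55), np.float64(-0.11), np.float64(-1.9), np.float64(0.14)]
[0, 0, np.float64(3.55), np.float64(-0.23), np.float64(-1.89), np.float64(0.14)]
[0, 0, np.float64(3.55), np.float64(-0.35), np.float64(-1.87), np.float64(0.14)]
[0, 0, np.float64(3.55), np.float64(-0.46), np.float64(-1.84), np.float64(0.14)]
[0, 0, np.float64(3.55), np.float64(-0.57), np.float64(-1.81), np.float64(0.14)]
```

Call:
{"fn": "drive_tool", "kwargs": {
  "targets": [0, 0, 4, 0.3, -2.1, 0.2, 0, 0, 0, 4, 0.1, -2.2, 0.2, 0, 0, 0, 4, 0, -2.2, 0.2, 0, 0, 0, 4, -0.2, -2.2, 0.2, 0, 0, 0, 4, -0.3, -2.2, 0.1, 0, 0, 0, 4, -0.5, -2.1, 0.1, 0, 0, 0, 4.4, -0.7, -2.1, 0.1, 0, 0, 0, 0, 0, 0, 0, 0]
}}

```text
time_s: 5.58
eef_pos: [0.5813, 0.0803, 0.1233]
ee_rot: [-0.116, -3.137, 0.002]
ft_force: [-0.9, -0.8, -4.2]
gripper_width: 0.0127
grip_force: 69.3
```

```bash
python3 - <<'E'
from h import *
import pickle
s=snapshot("wrist");cv2.imwrite("pics/w3.png",s["pixels"]);st=manip.read_state();pickle.dump((s,st),open("w3.pkl","wb"))
print(st["eef_pos"],st["ft_force"]);plan([.576,.025,.125],176.2,8)
E
```

```text
[0.58069041 0.08185626 0.12346654] [ 0.48143555  0.19891936 -2.93889168]
from [0.5807 0.0819 0.1235] yaw 176.0 tilt [-0.15 -0.01] dyaw 0.2
[0, 0, np.float64(-0.03), np.float64(0.01), np.float64(-0.71), np.float64(-0.02)]
[0, 0, np.float64(-0.03), np.float64(0.01), np.float64(-0.71), np.float64(-0.02)]
[0, 0, np.float64(-0.03), np.float64(0.01), np.float64(-0.71), np.float64(-0.02)]
[0, 0, np.float64(-0.03), np.float64(0.01), np.float64(-0.71), np.float64(-0.02)]
[0, 0, np.float64(-0.03), np.float64(0.01), np.float64(-0.71), np.float64(-0.02)]
[0, 0, np.float64(-0.03), np.float64(0.01), np.float64(-0.71), np.float64(-0.02)]
[0, 0, np.float64(-0.03), np.float64(0.01), np.float64(-0.71), np.float64(-0.02)]
[0, 0, np.float64(-0.03), np.float64(0.01), np.float64(-0.71), np.float64(-0.02)]
```

View pics/w3.png

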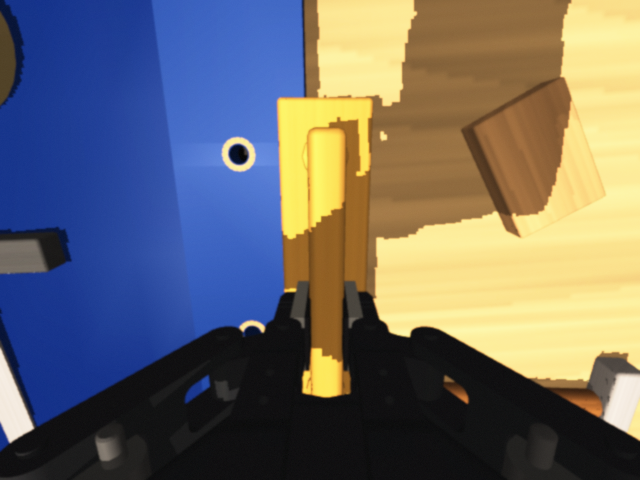

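Wrist view: the near hole is clear at (238,154), the second ring is partly hidden at (252,328), and the plate's end is at (325,98).

```bash
python3 - <<'E'
from h import *
import pickle
s,st=pickle.load(open("w3.pkl","rb"));K=np.array(s["camera_matrix"]);M=rot(st["ee_rot"]);p=st["eef_pos"]
W=cloud(s);T=(W-p)@M*1000
b=s["pixels"];br=(b[...,2].astype(int)>b[...,0]*1.7+20)&(b[...,2]>80)
m=br&(T[...,2]>18)&(T[...,2]<34)&(abs(T[...,1])<40)&(T[...,0]>20);t=T[m]
print("plate xmax",np.percentile(t[:,0],[95,99.5,100]),"y",t[:,1].min(),t[:,1].max(), "rect",cv2.minAreaRect(t[:,:2].astype(np.float32)),np.median(t[:,2]))
hsv=b.astype(int);m=(~(hsv[...,0]>hsv[...,2]*1.6+15)).astype(np.uint8);mm=np.zeros_like(m);mm[130:178,214:262]=m[130:178,214:262]
cs,_=cv2.findContours(mm,cv2.RETR_EXTERNAL,cv2.CHAIN_APPROX_NONE);e=cv2.fitEllipse(max(cs,key=len));print(e)
x,y=e[0];d=rot(s["orientation"])@np.array([(x-K[0,2])/K[0,0],(y-K[1,2])/K[1,1],1]);o=np.array(s["position"]);h=o+d*(.04-o[2])/d[2]
print("hole world",h,"tool",((h-p)@M*1000).round(2),"optaxis tool",(M.T@rot(s["orientation"])[:,2]).round(3),"cam tool",(M.T@(o-p)*1000).round(1))
# door edge orientation in view: blue/nonblue stile-outer edge and inner edge
dm=(hsv[...,0]>hsv[...,2]*1.6+15)&(T[...,2]>70)&(abs(W[...,2]-.04)<.003)
w=W[dm]*1000
q=[(r[...,0].mean(),r[:,1].max()) for x0 in range(480,560,5) for r in [w[(w[:,0]>=x0)&(w[:,0]<x0+5)]] if len(r)>20]
q=np.array(q);f=np.polyfit(q[:,0],q[:,1],1);print("edge yaw",np.degrees(np.arctan(f[0])),f,np.std(q[:,1]-np.polyval(f,q[:,0])))
E
```

```text
plate xmax [88.89764672 90.75553028 90.96855325] y -22.28835945133037 21.895750925125245 rect ((55.48153305053711, -0.19031715393066406), (71.01118469238281, 44.109703063964844), 0.17726105451583862) 27.65194380518287
((238.11712646484375, 153.791748046875), (33.60699462890625, 36.01786804199219), 140.4623260498047)
hole world [0.51156229 0.03094116 0.04      ] tool [ 65.18 -55.59  83.66] optaxis tool [-0.274 -0.002  0.962] cam tool [  70.     0.4 -134.5]
edge yaw -8.596732889136984 [ -0.15117746 135.11762766] 3.882037052383247
```

Call:
{"fn": "drive_tool", "kwargs": {
  "targets": [0, 0, -0.2, 0, -1.0, 0, 0, 0, 0, 0, 0, -1.5, 0.5, 0, 0, 0, 0, 0, -1.5, 0.8, 0, 0, 0, 0, 0, -1.0, 0.7, 0, 0, 0, 0, 0.03, -0.5, 0.5, 0, 0, 0, 0, 0, 0, 0.3, 0, 0, 0, 0, 0, 0, 0, 0, 0, 0, 0, 0, 0, 0, 0]
}}

```text
time_s: 6.3
eef_pos: [0.577, 0.0293, 0.0972]
ee_rot: [-0.098, -3.14, -0.0]
ft_force: [0.4, 0.3, -3.2]
gripper_width: 0.0124
grip_force: 69.3
```

```bash
python3 - <<'E'
from h import *
plan([.576,.025,.085],176.2,4)
s=manip.read_state();print(s["ft_force"].round(2),s["wrist_torque"].round(3))
E
```

```text
from [0.577  0.0293 0.0972] yaw 176.42 tilt [-0.01  0.02] dyaw -0.22
[0, 0, np.float64(0.05), np.float64(0.02), np.float64(-0.11), np.float64(0.31)]
[0, 0, np.float64(0.05), np.float64(0.02), np.float64(-0.11), np.float64(0.31)]
[0, 0, np.float64(0.05), np.float64(0.02), np.float64(-0.11), np.float64(0.31)]
[0, 0, np.float64(0.05), np.float64(0.02), np.float64(-0.11), np.float64(0.31)]
[ 0.44  0.27 -3.24] [ 0.047 -0.034 -0.01 ]
```

Call:
{"fn": "drive_tool", "kwargs": {
  "targets": [0, 0, 0.2, 0.1, -0.4, 0.2, 0, 0, 0, 0, 0, 0, 0.2, 0, 0, 0, 0, 0, 0, 0.2, 0, 0, 0, 0, 0, 0, 0.2, 0, 0, 0, 0, 0, 0, 0.1, 0, 0, 0, 0, 0, 0, 0.1, 0, 0, 0, 0, 0, 0, 0.1, 0, 0, 0, 0, 0, 0, 0.0, 0]
}}

```text
time_s: 6.97
eef_pos: [0.5759, 0.0248, 0.0863]
ee_rot: [0.105, 3.14, 0.0]
ft_force: [-0.6, 0.8, -2.3]
gripper_width: 0.0129
grip_force: 69.6
```

Call:
{"fn": "drive_tool", "kwargs": {
  "targets": [0, 0, 0, 0, 0, 0.05, 0, 0, 0, 0, 0, 0, 0.05, 0, 0, 0, 0, 0, 0, 0.05, 0, 0, 0, 0, 0, 0, 0.05, 0, 0, 0, 0, 0, 0, 0.05, 0, 0, 0, 0, 0, 0, 0.05, 0, 0, 0, 0, 0, 0, 0.0, 0, 0, 0, 0, 0, 0, 0.0, 0]
}}

```text
time_s: 7.63
eef_pos: [0.576, 0.0249, 0.0832]
ee_rot: [0.105, 3.14, 0.0]
ft_force: [3.3, 1.2, -3.6]
gripper_width: 0.0129
grip_force: 69.4
```

```bash
python3 - <<'E'
from h import *
s=manip.read_state();M=rot(s["ee_rot"]);print(s["eef_pos"].round(4),np.degrees(np.arctan2(M[1,0],M[0,0])).round(2),(M.T@s["ft_force"]).round(2),(M.T@s["wrist_torque"]).round(3))
E
```

```text
[0.576  0.0249 0.0832] 176.18 [-3.24  1.37  3.64] [-0.463 -0.681  0.01 ]
```

Call:
{"fn": "drive_tool", "kwargs": {
  "targets": [0, 0, 0, -0.05, 0.03, 0, 0, 0, 0, 0, 0, 0, 0.05, 0, 0, 0, 0, 0, 0, 0.05, 0, 0, 0, 0, 0, 0, 0.05, 0, 0, 0, 0, 0, 0, 0.05, 0, 0, 0, 0, 0, 0, 0.0, 0, 0, 0, 0, 0, 0, 0.0, 0, 0, 0, 0, 0, 0, 0.0, 0]
}}

```text
time_s: 8.3
eef_pos: [0.5763, 0.025, 0.0812]
ee_rot: [-0.105, -3.14, 0.0]
ft_force: [1.5, -0.4, -3.3]
gripper_width: 0.0122
grip_force: 69.4
```

```bash
python3 - <<'E'
from h import *
s=manip.read_state();M=rot(s["ee_rot"]);print(s["eef_pos"].round(4),np.degrees(np.arctan2(M[1,0],M[0,0])).round(2),(M.T@s["ft_force"]).round(2),(M.T@s["wrist_torque"]).round(3))
E
```

```text
[0.5763 0.025  0.0812] 176.18 [-1.51 -0.29  3.26] [-0.119 -0.356 -0.054]
```

Call:
{"fn": "drive_tool", "kwargs": {
  "targets": [0, 0, 0, -0.03, 0, 0.05, 0, 0, 0, 0, 0, 0, 0.1, 0, 0, 0, 0, 0, 0, 0.1, 0, 0, 0, 0, 0, 0, 0.1, 0, 0, 0, 0, 0, 0, 0.1, 0, 0, 0, 0, 0, 0, 0.1, 0, 0, 0, 0, 0, 0, 0.0, 0, 0, 0, 0, 0, 0, 0.0, 0]
}}

```text
time_s: 8.97
eef_pos: [0.5766, 0.025, 0.0757]
ee_rot: [-0.105, -3.14, -0.0]
ft_force: [-1.0, 0.4, -3.9]
gripper_width: 0.0123
grip_force: 69.3
```

```bash
python3 - <<'E'
from h import *
s=manip.read_state();M=rot(s["ee_rot"]);print(s["eef_pos"].round(4),np.degrees(np.arctan2(M[1,0],M[0,0])).round(2),(M.T@s["ft_force"]).round(2),(M.T@s["wrist_torque"]).round(3))
E
```

```text
[0.5766 0.025  0.0757] 176.18 [1.01 0.3  3.91] [-0.071 -0.01  -0.009]
```

Sliding in freely; letting it down the rest with a light seat.

Call:
{"fn": "drive_tool", "kwargs": {
  "targets": [0, 0, 0, 0, 0, 0.1, 0, 0, 0, 0, 0, 0, 0.1, 0, 0, 0, 0, 0, 0, 0.1, 0, 0, 0, 0, 0, 0, 0.05, 0, 0, 0, 0, 0, 0, 0.05, 0, 0, 0, 0, 0, 0, 0.05, 0, 0, 0, 0, 0, 0, 0.0, 0, 0, 0, 0, 0, 0, 0.0, 0]
}}

```text
time_s: 9.63
eef_pos: [0.5768, 0.0248, 0.0726]
ee_rot: [0.105, 3.139, -0.001]
ft_force: [-4.7, -1.9, 10.2]
gripper_width: 0.0124
grip_force: 71.2
```

Call:
{"fn": "drive_tool", "kwargs": {
  "targets": [0, 0, 0, 0, 0, 0, 0, 0, 0, 0, 0, 0, 0, 0.15, 0, 0, 0, 0, 0, 0, 0.25, 0, 0, 0, 0, 0, 0, 0.4, 0, 0, 0, 0, 0, 0, 0.5, 0, 0, 0, 0, 0, 0, 0.6, 0, 0, 0, 0, 0, 0, 0.6, 0, 0, 0, 0, 0, 0, 0.6],
  "force": 20
}}

```text
time_s: 10.3
eef_pos: [0.5767, 0.0251, 0.0712]
ee_rot: [-0.105, -3.14, -0.0]
ft_force: [0.1, -0.2, 0.7]
gripper_width: 0.0513
grip_force: 0.0
```

Call:
{"fn": "drive_tool", "kwargs": {
  "targets": [0, 0, 0, 0, 0, -0.5, 0.6, 0, 0, 0, 0, 0, -1.0, 0.6, 0, 0, 0, 0, 0, -1.5, 0.6, 0, 0, 0, 0, 0, -2.0, 0.6, 0, 0, 0, 0, 0, -2.5, 0.6, 0, 0, 0, 0, 0, -2.5, 0.6, 0, 0, 0, 0, 0, -2.0, 0.6, 0, 0, 0, 0, 0, 0, 0.6]
}}

```text
time_s: 10.97
eef_pos: [0.5783, 0.0249, 0.1966]
ee_rot: [0.104, 3.133, -0.001]
ft_force: [0.4, -0.0, 0.1]
gripper_width: 0.0513
grip_force: 0.0
```

```bash
python3 - <<'E'
from h import *
s=snapshot("wrist");cv2.imwrite("pics/w4.png",s["pixels"]);W=cloud(s)
b=s["pixels"].astype(int);br=(b[...,2]>b[...,0]*1.7+20)&(np.hypot(W[...,0]-.577,W[...,1]-.025)<.11)
for n,lo,hi in(("bar",.08,.11),("plate",.041,.062)):
    t=W[br&(W[...,2]>lo)&(W[...,2]<hi)]*1000;print(n,len(t),cv2.minAreaRect(t[:,:2].astype(np.float32)),np.percentile(t[:,2],[10,50,90]),np.polyfit(t[:,0]-577,t[:,2],1))
print(manip.read_state()["eef_pos"])
E
```

```text
bar 3460 ((573.8478393554688, 26.442588806152344), (14.041648864746094, 147.97891235351562), 86.23456573486328) [86.5173285  87.85241083 88.79567127] [1.76292974e-03 8.77458859e+01]
plate 6370 ((574.92236328125, 26.214008331298828), (43.505828857421875, 178.7293243408203), 86.20338439941406) [44.14796468 45.09252293 46.06618555] [7.15270382e-04 4.51520520e+01]
[0.57770196 0.02497542 0.19435217]
```

View pics/w4.png

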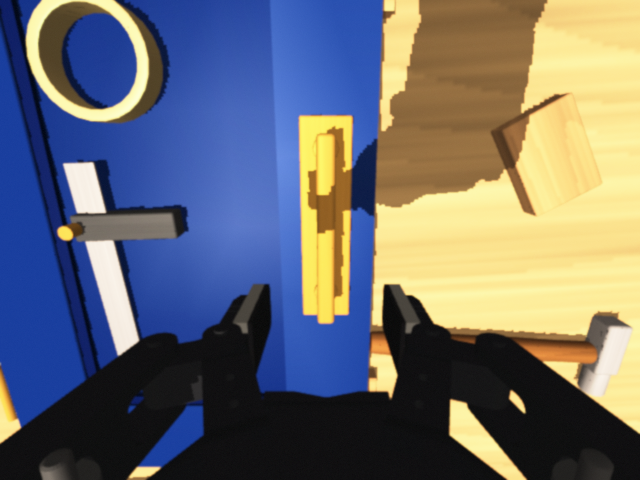

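The handle lies flush on the stile at (326,215). The bar's top is at 88 mm and the plate's at 45 mm, both level, so it is fully home, and nothing else has been disturbed.

```bash
python3 -c "
from rig import manip
print(manip.close_job())"
```

```text
the job is handed in; nothing more can be done
None
```

The brass handle is fitted: both lugs are in their holes, the plate measures flush and level on the stile, the gripper is clear, and the job was handed in at about 11 s of the 72 s allowed.

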